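# Set out the red corner guards by size

### The job

Set out the three red lacquered corner guards for fitting: the large one on the large cork pad, then the medium one on the medium pad, then the small one on the small pad, in that order. Set each down flat, not dropped, so that the point midway between the tips of its two legs is over the centre of its pad, and leave the chrome guard, the coupler slide, the spring hook and the pearl button where they lie.

Things in the scene. Friction and masses are not known exactly. Their poses are not given: they have to be found in the camera images.
- guard_large: The large red lacquered corner guard, loose, 65 g: L from above, two legs 70 mm long overall, 10 wide, 18 high, at 90 deg. Origin: underside, centre of the 70 x 70 square round the L, midway between the leg tips. Outer corner at x=-35, y=-35; one leg runs from it along +x (middle line y=-30), one along +y (middle line x=-30); z up. A good grasp: across a leg, 27 mm from the outer corner.
- guard_medium: The medium red lacquered corner guard, loose, 50 g: L from above, two legs 54 mm long overall, 10 wide, 18 high, at 90 deg. Origin: underside, centre of the 54 x 54 square round the L, midway between the leg tips. Outer corner at x=-27, y=-27; one leg runs from it along +x (middle line y=-22), one along +y (middle line x=-22); z up. A good grasp: across a leg, 27 mm from the outer corner.
- guard_small: The small red lacquered corner guard, loose, 35 g: L from above, two legs 40 mm long overall, 10 wide, 18 high, at 90 deg. Origin: underside, centre of the 40 x 40 square round the L, midway between the leg tips. Outer corner at x=-20, y=-20; one leg runs from it along +x (middle line y=-15), one along +y (middle line x=-15); z up. A good grasp: across a leg, 27 mm from the outer corner.
- pad_large: The large fixed round cork pad with a thin white ring near its edge: 132 mm across, 5 mm thick. Origin: centre of its underside, on the table; z is up. It takes the large red guard.
- pad_medium: The medium fixed round cork pad with a thin white ring near its edge: 108 mm across, 5 mm thick. Origin: centre of its underside, on the table; z is up. It takes the medium red guard.
- pad_small: The small fixed round cork pad with a thin white ring near its edge: 88 mm across, 5 mm thick. Origin: centre of its underside, on the table; z is up. It takes the small red guard.
- guard_chrome: Bystander, leave alone: chrome (silver, not red) corner guard, loose, 50 g: L from above, two legs 54 mm long overall, 10 wide, 18 high, at 90 deg. Origin: underside, centre of the 54 x 54 square round the L, midway between the leg tips. Outer corner at x=-27, y=-27; one leg runs from it along +x (middle line y=-22), one along +y (middle line x=-22); z up.
- coupler_slide: Bystander, to be left alone: chrome bass coupler slide, loose, a flat bar 85 x 14 x 5 mm lying along its x, with two lugs to 15 mm high. Origin: centre of its underside.
- spring_hook: Bystander, to be left alone: blued steel spring hook, loose, 6 mm wire, about 87 mm long along its x and 37 mm wide, 6 mm high. Origin: underside, mid-length on the shank.
- pearl_button: Bystander, to be left alone: one pearl-grey treble button, loose, 18 mm across and 10 mm high. Origin: centre of its underside.
Mind the look-alikes: they are no part of the job. What is shaped like the guard_small but green or pink is not meant.

How it is judged:
On the way, in this order (a step that is already met when the one before it is completed fails the run):
1. the large red guard lies released on the large pad (horizontal distance between guard_large and pad_large below 0.015 m and height (world z) of guard_large between 0.003 and 0.008 m and angle between guard_large's own z axis and vertical below 0.1 rad and linear speed of guard_large below 0.02 m/s and contact force between the fingers and guard_large below 0.1 N), for 0.2 s.
2. the medium red guard lies released on the medium pad (horizontal distance between guard_medium and pad_medium below 0.015 m and height (world z) of guard_medium between 0.003 and 0.008 m and angle between guard_medium's own z axis and vertical below 0.1 rad and linear speed of guard_medium below 0.02 m/s and contact force between the fingers and guard_medium below 0.1 N), for 0.2 s.
3. the small red guard lies released on the small pad (horizontal distance between guard_small and pad_small below 0.015 m and height (world z) of guard_small between 0.003 and 0.008 m and angle between guard_small's own z axis and vertical below 0.1 rad and linear speed of guard_small below 0.02 m/s and contact force between the fingers and guard_small below 0.1 N), for 0.2 s.
At the end, for the whole second after the job is handed in: Each red guard lies flat (tilt under 0.1 rad) on the cork pad of its own size, its origin within 15 mm horizontally of the pad's centre and its underside 3 to 8 mm above the table, released and at rest (all of step 1 and all of step 2 and all of step 3); the robot touches nothing.
It fails at once if the chrome guard, coupler slide, spring hook or pearl button is shifted by more than 15 mm (distance of any of guard_chrome, coupler_slide, spring_hook, pearl_button from where it was at the start of the episode above 0.015 m).
It fails at once if a red guard is dropped (it lands, out of the fingers, faster than 0.6 m/s) ((linear speed of guard_large above 0.6 m/s and contact force between the fingers and guard_large below 0.05 N and height (world z) of guard_large below 0.02 m) or (linear speed of guard_medium above 0.6 m/s and contact force between the fingers and guard_medium below 0.05 N and height (world z) of guard_medium below 0.02 m) or (linear speed of guard_small above 0.6 m/s and contact force between the fingers and guard_small below 0.05 N and height (world z) of guard_small below 0.02 m)).
It also fails if it takes over 96 s, if anything falls off the work surface, if the arm or the gripper's body presses on something with over 40 N, if the wrist force passes 120 N, or if a joint passes its speed limit or range.

### The arm

A 6-joint arm with a two-finger parallel gripper is mounted at the origin on the work surface. World frame = base frame: x ahead of the robot, y to its left, z up, the work surface at z = 0. Lengths are in m, angles in rad, forces in N, time in s.
With the tool pointing down it reaches from about 0.25 to 0.725 m from the base axis. Payload 4 kg.
Tool frame: the origin (TCP) lies at the very end of the fingers, on their centre line; the grasp point (between the pads) lies 19 mm behind it; z points along the fingers, y is the line along which they close (so a half turn about z gives the same grasp; the last joint's range is limited). The gripper opens to 85 mm and grips with 20 to 120 N. Pads are 22 mm wide; open, the fingers measure 114 mm over their backs; the gripper's body (76 mm by 85 mm) begins 54 mm behind the grasp point. The pads swing forward as they close: fully open they stand 13 mm farther back than shut.
Start: joints at [1.157, 0.241, 0.005, 1.335, 0, 1.571], TCP at [0.201, 0.458, 0.231] pointing down, gripper open.
Joint ranges: [-2.72, 2.72], [-1.05, 1.87], [-1.09, 1.28], [-1.99, 2.15], [-1.42, 1.44], [-3.14, 3.14]. Speed limits (rad/s): [2.79, 2.79, 3.14, 3.14, 3.14, 3.14].

### API

Orientations are given as a unit quaternion [x, y, z, w].
In Python, from workcell import telemetry, vision, workorder gives the robot as it stands.
- The arm moves only by the shell command python3 -m inch 'ROWS'. ROWS is JSON, a list of rows, each a list of 3 entries, a list of its own where there are three numbers: the turn, a rotation vector about the tool's x, y, z scaled (see below), then the shift along the tool's x, y, z scaled (see below), then the closure, from -1 (fully open) to 1 (shut). A call has 1 to 10 rows; each row shifts and turns the commanded pose from where the row before left it, along the tool's axes as they then stand; what a row does not reach is not made up. The controller multiplies each number of a shift by 0.3 m and each number of a turn by 360 degrees. A row lasts 1/12 s, in which the tool goes at most 41.7 mm and 7.16 degrees, less where a joint would pass 70% of its speed; a pose out of reach is approached as far as the arm can. A call with a number of a shift or a turn outside -1 to 1 is refused whole. A call with a gripper value outside its range is refused whole. The fingers move at their own pace and stop on an object; the grip force is fixed at half the most. Time passes only in rows, so rows that do not move let the fingers close. It gives the time, the measured TCP pose, the force, the opening and the grip force at its end, in the units of the state.
- telemetry.get_obs(): the state, without advancing time (a new reading comes with each control period).
- vision.camera(name): name is "scene" or "top"; returns a dict with "img" (384x512x3 uint8, red, green, blue), "fov_y" (degrees; the focal length in pixels is half the picture's height over the tangent of half this angle, whatever the lens; pixels are square), "cx", "cy" (the principal point, pixels), "pose" (4x4, takes a point from camera to world coordinates). Camera axes: x right, y up, looking along -z (the intrinsics and any distortion apply to the point x, -y, -z); pixel columns grow to the right and rows downward; lengths in m; the calibration is good to about 2 mm. A picture is of the moment at which its call begins. There is no depth.
- workorder.job_done(): hands the job in; it is judged then, once.
The state is a dict: "clock": time; "joint_pos": joint angles; "joint_vel": joint speeds; "tau": joint torques, N m; "eef_pos": TCP position; "tool_rot": TCP orientation; "ft_force": force on the tool from outside, world axes, zero at the start; "ft_torque": the same for the moment, N m; "grip_width": finger opening in m; "grasp_force": force on a finger pad.
Only numpy, scipy, OpenCV 4.12 (cv2) and the standard library are available. Lean on these libraries where they do the work, as an engineer would, in place of code of your own. Each camera call takes 0.05 s, during which the arm holds its last target. There are 200 camera calls.

## Working session

There is one attempt and no reset: what is moved stays moved. The work goes in short steps, Python scripts to look and compute and a shell command to move; the robot and the scene stay as the last step left them, time stands still between calls to the robot, and variables do not carry over. Pictures are saved under pics/ and viewed, at most 14 in all, crops included, and the job is handed in when it is done.

```bash
ls; mkdir -p pics; python3 - <<'E'
from workcell import telemetry, vision
import cv2, numpy as np
for n in ("top","scene"):
    c=vision.camera(n); cv2.imwrite(f"pics/{n}0.png",cv2.cvtColor(c["img"],cv2.COLOR_RGB2BGR))
    print({k:(v if k!="img" else 0) for k,v in c.items()})
print(telemetry.get_obs())
E
```

```text
pics
{'img': 0, 'fov_y': 55.669995592085755, 'cx': 255.5636100093619, 'cy': 192.59527289491078, 'pose': array([[-0.00128028,  0.99781311, -0.06608598,  0.54261399],
       [-0.99998869, -0.00158021, -0.00448647, -0.005637  ],
       [-0.00458109,  0.06607949,  0.99780385,  0.87868622],
       [ 0.        ,  0.        ,  0.        ,  1.        ]])}
{'img': 0, 'fov_y': 45.93551295849004, 'cx': 258.894779037767, 'cy': 194.42823326274666, 'pose': array([[ 0.87247704, -0.30004058,  0.38569349,  1.02807536],
       [ 0.48844489,  0.5586319 , -0.67033722, -0.75590216],
       [-0.01433232,  0.77324385,  0.63394679,  0.75660858],
       [ 0.        ,  0.        ,  0.        ,  1.        ]])}
{'clock': 0.1, 'joint_pos': array([1.15696167e+00, 2.41345135e-01, 3.86038153e-03, 1.33518870e+00,
       2.26401345e-05, 1.57080290e+00]), 'joint_vel': array([ 0.00258551, -0.0012831 ,  0.00345229, -0.0001814 ,  0.00068908,
       -0.00184912]), 'tau': array([ 2.97893030e-04, -3.73138082e+01,  2.53009629e+01,  1.08216325e-02,
        6.79862251e-05,  2.75887238e-06]), 'eef_pos': array([0.20082992, 0.45728232, 0.23049877]), 'tool_rot': array([ 2.05447105e-01,  9.78667771e-01, -9.16216695e-04, -2.03897533e-04]), 'ft_force': array([-0.43006999, -0.47025717, -0.85868162]), 'ft_torque': array([ 0.01266633, -0.0129648 ,  0.04715137]), 'grasp_force': 0.0, 'grip_width': 0.0850893412652092}
```

View pics/top0.png

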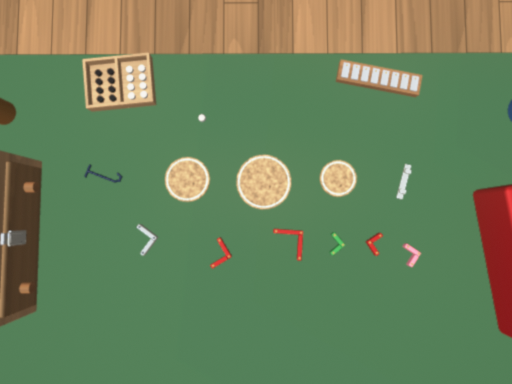

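View pics/scene0.png

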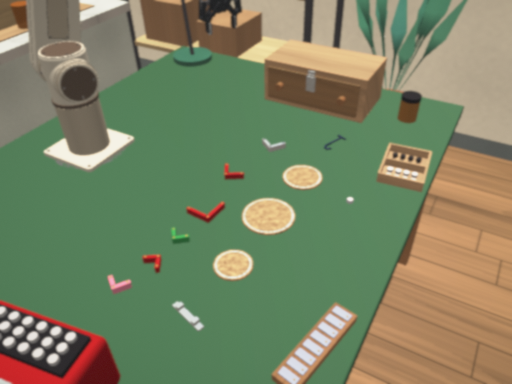

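The top view shows the following.
- **Red L's:** corners at about (300,232) large, (229,257) medium and (369,242) small.
- **Look-alikes:** green L (343,244), pink L (418,254), chrome L (155,239).
- **Pads:** (264,182) large, (187,179) medium and (338,178) small.
- **Bystanders:** button (201,118), hook (103,174), slide (404,181).

Next I'll crop in to check the choice and fit the poses in both cameras.

```bash
cat > lib.py <<'E'
import numpy as np, cv2
from scipy.optimize import minimize
from workcell import vision
S={'large':.070,'medium':.054,'small':.040}
PADR={'large':.066,'medium':.054,'small':.044}
def proj(c,P):
    P=np.atleast_2d(P); T=c['pose']; q=(P-T[:3,3])@T[:3,:3]
    f=192/np.tan(np.radians(c['fov_y']/2))
    return np.c_[c['cx']-f*q[:,0]/q[:,2], c['cy']+f*q[:,1]/q[:,2]]
def unproj(c,uv,z):
    T=c['pose']; f=192/np.tan(np.radians(c['fov_y']/2))
    d=T[:3,:3]@np.array([(uv[0]-c['cx'])/f,-(uv[1]-c['cy'])/f,-1]); o=T[:3,3]
    return o+d*(z-o[2])/d[2]
def redmask(c):
    h=cv2.cvtColor(c['img'],cv2.COLOR_RGB2HSV).astype(int)
    return (((h[...,0]<8)|(h[...,0]>172))&(h[...,1]>170)&(h[...,2]>70)).astype(np.uint8)
K=4
def sil(c,p,s,z0,shape=(384,512)):
    x,y,a=p; h=s/2; R=np.array([[np.cos(a),-np.sin(a)],[np.sin(a),np.cos(a)]])
    m=np.zeros((shape[0]*K,shape[1]*K),np.uint8)
    for (x0,x1,y0,y1) in ((-h,h,-h,-h+.01),(-h,-h+.01,-h,h)):
        q=np.array([[x0,y0],[x1,y0],[x1,y1],[x0,y1]])@R.T+[x,y]
        P=np.vstack([np.c_[q,np.full(4,z)] for z in (z0,z0+.018)])
        hull=cv2.convexHull(((proj(c,P)+.5)*K-.5).astype(np.float32))
        cv2.fillPoly(m,[np.round(hull*16).astype(np.int32)],255,shift=4)
    return cv2.resize(m,(shape[1],shape[0]),interpolation=cv2.INTER_AREA)/255.
def fit(c,mask,s,z0=0.,a0s=None,p0=None):
    u=np.argwhere(mask)[:,::-1]
    if p0 is None: p0=unproj(c,u.mean(0),z0+.009)[:2]
    w=cv2.GaussianBlur(mask.astype(float),(0,0),1.)
    def cost(p): return ((cv2.GaussianBlur(sil(c,p,s,z0),(0,0),1.)-w)**2).sum()
    best=None
    for a in (np.arange(0,2*np.pi,np.pi/4) if a0s is None else a0s):
        d=s*.2*np.array([np.cos(a+np.pi/4),np.sin(a+np.pi/4)])
        st=np.r_[p0+d,a]
        r=minimize(cost,st,method='Nelder-Mead',options=dict(initial_simplex=st+np.array([[0,0,0],[.008,0,0],[0,.008,0],[0,0,.3]]),maxiter=90,xatol=1e-4,fatol=1e-3))
        if best is None or r.fun<best.fun: best=r
    return best.x,best.fun/max(w.sum(),1)
def pad(c,uv):
    """light rim vs green: not-green blob near uv, in world at z=.005"""
    h=cv2.cvtColor(c['img'],cv2.COLOR_RGB2HSV)
    m=((h[...,0]<32)&(h[...,2]>120)|((h[...,1]<90)&(h[...,2]>150))).astype(np.uint8)
    n,l,st,ce=cv2.connectedComponentsWithStats(m)
    i=min(range(1,n),key=lambda i:np.hypot(*(ce[i]-uv))+(1e3 if st[i,4]<100 else 0))
    cn=max(cv2.findContours((l==i).astype(np.uint8),0,1)[0],key=cv2.contourArea)[:,0]
    w=np.array([unproj(c,q,.005)[:2] for q in cn])
    (e,_)=cv2.minEnclosingCircle((w*1000).astype(np.float32))
    A=np.c_[2*w,np.ones(len(w))]; s=np.linalg.lstsq(A,(w**2).sum(1),rcond=None)[0]
    return s[:2],np.sqrt(s[2]+s[:2]@s[:2])
E
cat > meas.py <<'E'
from lib import *
G={'top':{'large':(293,238),'medium':(223,253),'small':(374,243)},'scene':{'large':(208,212),'medium':(233,173),'small':(154,261)}}
PD={'top':{'large':(264,182),'medium':(187,179),'small':(338,178)},'scene':{'large':(269,216),'medium':(302,177),'small':(233,264)}}
for cn in G:
    c=vision.camera(cn); n,l,st,ce=cv2.connectedComponentsWithStats(redmask(c))
    for k in S:
        i=min(range(1,n),key=lambda i:np.hypot(*(ce[i]-G[cn][k]))+(1e3 if st[i,4]<30 else 0))
        p,f=fit(c,(l==i).astype(np.uint8),S[k]); q,r=pad(c,PD[cn][k])
        print(cn,k,st[i,4],'xy',p[:2].round(4),'deg',round(np.degrees(p[2])%360,1),'res',round(f,3),'| pad',q.round(4),'r',round(r,4),PADR[k])
    if cn=='top': cv2.imwrite('pics/crop0.png',cv2.cvtColor(cv2.resize(c['img'][210:280,120:440],None,fx=2.5,fy=2.5,interpolation=2),4))
E
python3 meas.py
```

```text
top large 161 xy [ 0.4777 -0.0761] deg 86.5 res 0.271 | pad [ 0.6276 -0.0204] r 0.0657 0.066
top medium 124 xy [0.4584 0.0922] deg 31.7 res 0.258 | pad [0.634  0.1644] r 0.0538 0.054
top small 105 xy [ 0.4783 -0.2899] deg 213.2 res 0.275 | pad [ 0.6358 -0.2002] r 0.0438 0.044
scene large 203 xy [ 0.4789 -0.0732] deg 87.2 res 0.309 | pad [ 0.6298 -0.02  ] r 0.0673 0.066
scene medium 103 xy [0.4598 0.0949] deg 34.2 res 0.316 | pad [0.6364 0.1642] r 0.0561 0.054
scene small 126 xy [ 0.4807 -0.2874] deg 219.8 res 0.371 | pad [ 0.6382 -0.1996] r 0.045 0.044
```

View pics/crop0.png

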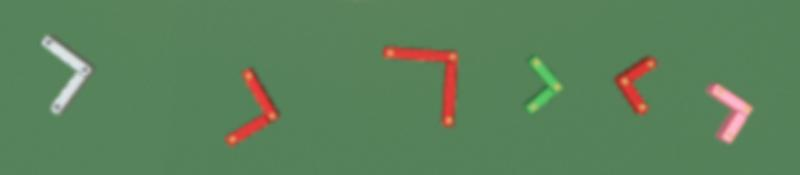

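The crop shows five L's plus chrome. The guards to move are red: large with corner (453,57), medium (275,117) and small (620,80). Chrome (88,70), green (557,88) and pink (747,108) are not meant. Pad radii match the given sizes to about 1–2 mm, and the two cameras agree within 3 mm. I'll fit once more with the rivet holes closed, then work out the first move.

```bash
sed -i 's/^    return (((h\[...,0\]<8)/    m=(((h[...,0]<12)/; s/&(h\[...,1\]>170)&(h\[...,2\]>70)).astype(np.uint8)/\&(h[...,1]>140)\&(h[...,2]>70)).astype(np.uint8)\n    return cv2.morphologyEx(m,cv2.MORPH_CLOSE,np.ones((3,3),np.uint8))/' lib.py
cat > go.py <<'E'
# go.py x y z yaw_of_tool_y_deg : turn and shift (tool axes, units of the moves)
import sys; from lib import *; from workcell import telemetry; from scipy.spatial.transform import Rotation as R
x,y,z,w=map(float,sys.argv[1:]); o=telemetry.get_obs(); p=o['eef_pos']; r=R.from_quat(o['tool_rot'])
w=np.radians(w); Y=np.array([np.cos(w),np.sin(w),0]); 
best=None
for s in (1,-1):
    Z=np.array([0,0,-1.]); X=np.cross(s*Y,Z); T=R.from_matrix(np.c_[X,s*Y,Z]); v=(r.inv()*T).as_rotvec()
    if best is None or np.linalg.norm(v)<np.linalg.norm(best[0]): best=(v,T)
v,T=best; d=T.inv().apply(np.array([x,y,z])-p)
print('t',round(float(o['clock']),2),'at',p.round(4),'j6',o['joint_pos'][5].round(2),'turn units',(v/2/np.pi).round(4),'shift units after turn',(d/.3).round(4),'width',round(float(o['grip_width']),4),'F',o['ft_force'].round(1))
E
python3 meas.py; python3 go.py 0.5075 -0.084 0.12 -3
```

```text
top large 247 xy [ 0.4778 -0.0756] deg 85.6 res 0.017 | pad [ 0.6275 -0.0204] r 0.0657 0.066
top medium 187 xy [0.4585 0.0929] deg 30.7 res 0.015 | pad [0.634  0.1644] r 0.0538 0.054
top small 157 xy [ 0.4783 -0.2904] deg 213.3 res 0.026 | pad [ 0.6358 -0.2002] r 0.0438 0.044
scene large 264 xy [ 0.4785 -0.0732] deg 86.7 res 0.09 | pad [ 0.6298 -0.0199] r 0.0674 0.066
scene medium 140 xy [0.4605 0.0947] deg 30.8 res 0.094 | pad [0.6364 0.1642] r 0.0561 0.054
scene small 168 xy [ 0.4802 -0.2872] deg 213.3 res 0.114 | pad [ 0.6382 -0.1996] r 0.045 0.044
t 0.3 at [0.201  0.4576 0.231 ] j6 1.57 turn units [-1.000e-04  1.000e-04  1.925e-01] shift units after turn [-1.7494  1.1148  0.37  ] width 0.0854 F [-0.  -0.1  1. ]
```

```bash
python3 -m inch '[[[0,0,0.0195],[0,0,0],0],[[0,0,0.0195],[0,0,0],0],[[0,0,0.0195],[0,0,0],0],[[0,0,0.0195],[0,0,0],0],[[0,0,0.0195],[0,0,0],0],[[0,0,0.0195],[0,0,0],0],[[0,0,0.0195],[0,0,0],0],[[0,0,0.0195],[0,0,0],0],[[0,0,0.0195],[0,0,0],0],[[0,0,0.0195],[0,0,0],0]]'
python3 -m inch '[[[0,0,0],[-0.1,0.064,0.018],0],[[0,0,0],[-0.1,0.064,0.018],0],[[0,0,0],[-0.1,0.064,0.018],0],[[0,0,0],[-0.1,0.064,0.018],0],[[0,0,0],[-0.1,0.064,0.018],0],[[0,0,0],[-0.1,0.064,0.018],0],[[0,0,0],[-0.1,0.064,0.018],0],[[0,0,0],[-0.1,0.064,0.018],0],[[0,0,0],[-0.1,0.064,0.018],0],[[0,0,0],[0,0,0],0]]'
python3 go.py 0.5074 -0.0849 0.08 -4
```

```text
clock: 1.13
eef_pos: [0.201, 0.4577, 0.2312]
tool_rot: [0.733, 0.68, -0.0, 0.0]
ft_force: [0.2, 0.5, -0.1]
grip_width: 0.0426
grasp_force: 0.0
clock: 1.97
eef_pos: [0.3566, 0.1718, 0.1819]
tool_rot: [0.734, 0.68, -0.001, 0.001]
ft_force: [0.4, 0.8, -0.1]
grip_width: 0.0429
grasp_force: 0.0
t 1.97 at [0.3566 0.1718 0.1819] j6 2.1 turn units [ 0.      0.0004 -0.0011] shift units after turn [-0.8184  0.561   0.3398] width 0.0429 F [ 0.4  0.8 -0.1]
```

```bash
python3 -m inch '[[[0,0,0],[-0.091,0.0623,0.038],0],[[0,0,0],[-0.091,0.0623,0.038],0],[[0,0,0],[-0.091,0.0623,0.038],0],[[0,0,0],[-0.091,0.0623,0.038],0],[[0,0,0],[-0.091,0.0623,0.038],0],[[0,0,0],[-0.091,0.0623,0.038],0],[[0,0,0],[-0.091,0.0623,0.038],0],[[0,0,0],[-0.091,0.0623,0.038],0],[[0,0,0],[-0.091,0.0623,0.038],0],[[0,0,0],[0,0,0],0]]'
python3 go.py 0.5074 -0.0849 0.004 -4
```

```text
clock: 2.8
eef_pos: [0.5081, -0.084, 0.078]
tool_rot: [0.733, 0.681, -0.001, 0.001]
ft_force: [0.5, -0.2, 0.2]
grip_width: 0.0426
grasp_force: 0.0
t 2.8 at [ 0.5081 -0.084   0.078 ] j6 1.48 turn units [ 0.      0.0003 -0.0006] shift units after turn [-0.0031 -0.0023  0.2466] width 0.0426 F [ 0.5 -0.2  0.2]
```

```bash
python3 -m inch '[[[0,0,0],[-0.003,-0.002,0.06],0],[[0,0,0],[0,0,0.06],0],[[0,0,0],[0,0,0.05],0],[[0,0,0],[0,0,0.04],0],[[0,0,0],[0,0,0.02],0],[[0,0,0],[0,0,0.015],0],[[0,0,0],[0,0,0],0],[[0,0,0],[0,0,0],0]]'
python3 -m inch '[[[0,0,0],[0,0,0],1],[[0,0,0],[0,0,0],1],[[0,0,0],[0,0,0],1],[[0,0,0],[0,0,0],1],[[0,0,0],[0,0,0],1],[[0,0,0],[0,0,0],1],[[0,0,0],[0,0,0],1],[[0,0,0],[0,0,0],1]]'
python3 - <<'E'
from lib import *
c=vision.camera('scene'); cv2.imwrite('pics/g1.png',cv2.cvtColor(cv2.resize(c['img'][100:300,100:350],None,fx=3,fy=3),4))
E
```

```text
clock: 3.47
eef_pos: [0.5058, -0.0805, 0.007]
tool_rot: [0.731, 0.683, 0.0, 0.0]
ft_force: [-0.6, -0.9, -0.5]
grip_width: 0.0427
grasp_force: 0.0
clock: 4.13
eef_pos: [0.5063, -0.0809, 0.0076]
tool_rot: [0.731, 0.683, 0.001, 0.001]
ft_force: [-0.4, -0.6, 6.4]
grip_width: 0.0079
grasp_force: 61.7
```

View pics/g1.png

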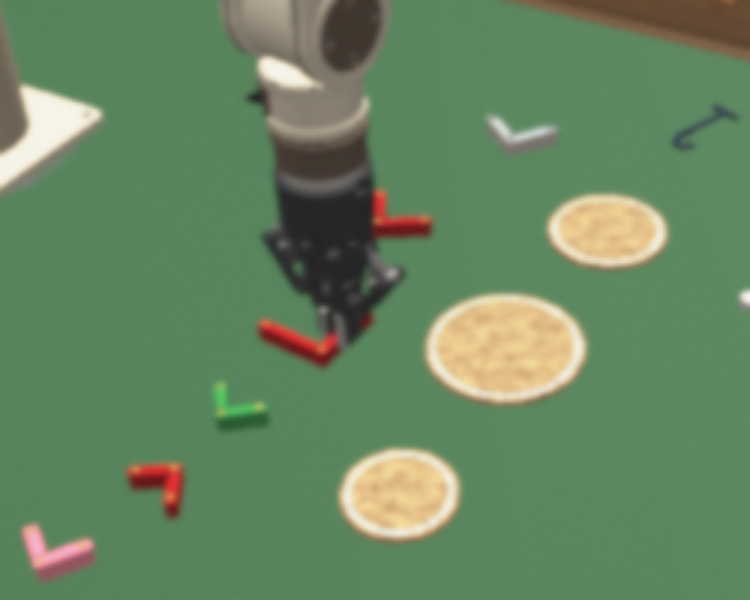

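The gripper is on the large guard's leg, with the fingers at crop pixel (340,330). Lift, check that it is held, then go to the pad.

```bash
python3 -m inch '[[[0,0,0],[0,0,-0.03],1],[[0,0,0],[0,0,-0.05],1],[[0,0,0],[0,0,-0.05],1],[[0,0,0],[0,0,-0.03],1],[[0,0,0],[0,0,0],1],[[0,0,0],[0,0,0],1]]'
python3 go.py 0.6585 -0.0262 0.05 -4
```

```text
clock: 4.68
eef_pos: [0.5058, -0.0809, 0.055]
tool_rot: [0.731, 0.683, 0.0, 0.0]
ft_force: [0.8, -0.4, -0.9]
grip_width: 0.0077
grasp_force: 60.9
t 4.68 at [ 0.5058 -0.0809  0.055 ] j6 1.48 turn units [0.0002 0.     0.0003] shift units after turn [0.2173 0.4952 0.0167] width 0.0077 F [ 0.8 -0.4 -0.9]
```

```bash
python3 -m inch '[[[0,0,0],[0.0272,0.062,0],1],[[0,0,0],[0.0272,0.062,0],1],[[0,0,0],[0.0272,0.062,0],1],[[0,0,0],[0.0272,0.062,0],1],[[0,0,0],[0.0272,0.062,0],1],[[0,0,0],[0.0272,0.062,0],1],[[0,0,0],[0.0272,0.062,0],1],[[0,0,0],[0.0272,0.062,0],1],[[0,0,0],[0,0,0],1],[[0,0,0],[0,0,0],1]]'
python3 go.py 0.6585 -0.0262 0.0135 -4
python3 - <<'E'
from lib import *
c=vision.camera('top'); cv2.imwrite('pics/g2.png',cv2.cvtColor(cv2.resize(c['img'][100:280,150:400],None,fx=3,fy=3),4))
E
```

```text
clock: 5.52
eef_pos: [0.6579, -0.0253, 0.0526]
tool_rot: [0.731, 0.683, -0.001, -0.001]
ft_force: [-0.6, 0.5, -0.8]
grip_width: 0.0079
grasp_force: 60.9
t 5.52 at [ 0.6579 -0.0253  0.0526] j6 1.6 turn units [-0.0004  0.      0.0004] shift units after turn [-0.0028  0.002   0.1304] width 0.0079 F [-0.6  0.5 -0.8]
```

View pics/g2.png

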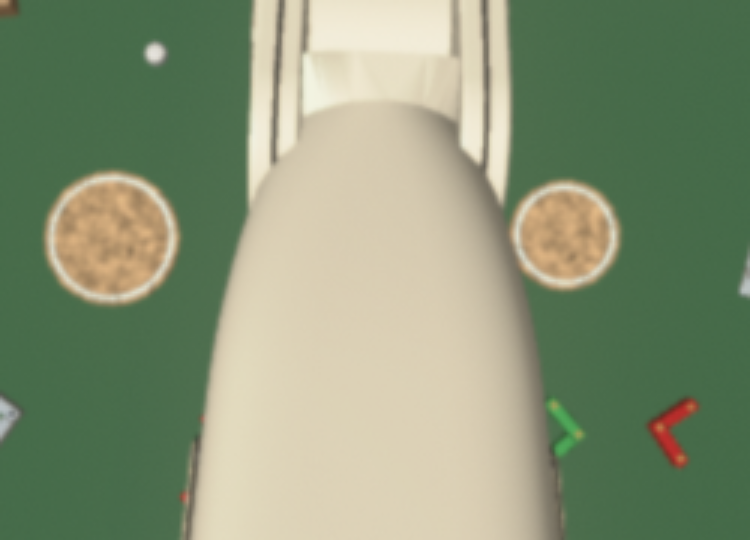

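The arm hides the top view over the pad. I'll lower gently by the numbers and check the force.

```bash
python3 -m inch '[[[0,0,0],[-0.002,0.002,0.04],1],[[0,0,0],[0,0,0.04],1],[[0,0,0],[0,0,0.03],1],[[0,0,0],[0,0,0.014],1],[[0,0,0],[0,0,0.006],1],[[0,0,0],[0,0,0],1],[[0,0,0],[0,0,0],1],[[0,0,0],[0,0,0],1]]'
python3 go.py 0.6585 -0.0262 0.0127 -4
```

```text
clock: 6.23
eef_pos: [0.6594, -0.0265, 0.0162]
tool_rot: [0.731, 0.683, 0.0, 0.0]
ft_force: [-0.9, -0.2, -0.3]
grip_width: 0.0077
grasp_force: 60.9
t 6.23 at [ 0.6594 -0.0265  0.0162] j6 1.6 turn units [ 0.0002 -0.      0.0002] shift units after turn [ 0.0008 -0.0032  0.0118] width 0.0077 F [-0.9 -0.2 -0.3]
```

```bash
python3 -m inch '[[[0,0,0],[0,0,0.005],1],[[0,0,0],[0,0,0.005],1],[[0,0,0],[0,0,0],1],[[0,0,0],[0,0,0],1]]'; python3 -m inch '[[[0,0,0],[0,0,0.003],1],[[0,0,0],[0,0,0],1],[[0,0,0],[0,0,0],1]]'
```

```text
clock: 6.57
eef_pos: [0.659, -0.0264, 0.0127]
tool_rot: [0.731, 0.683, 0.0, 0.0]
ft_force: [-0.4, -0.6, -1.6]
grip_width: 0.0079
grasp_force: 61.0
clock: 6.82
eef_pos: [0.659, -0.0264, 0.0126]
tool_rot: [0.731, 0.683, 0.0, 0.0]
ft_force: [-2.2, 0.4, 5.2]
grip_width: 0.0082
grasp_force: 61.7
```

Contact: 5 N upward. Open to half, lift, back off and look.

```bash
python3 -m inch '[[[0,0,0],[0,0,0],0],[[0,0,0],[0,0,0],0],[[0,0,0],[0,0,0],0],[[0,0,0],[0,0,0],0],[[0,0,0],[0,0,0],0],[[0,0,0],[0,0,-0.05],0],[[0,0,0],[0,0,-0.1],0],[[0,0,0],[0,0,-0.1],0]]'
python3 go.py 0.44 0.081 0.08 31; python3 - <<'E'
from lib import *
c=vision.camera('scene'); cv2.imwrite('pics/g3.png',cv2.cvtColor(cv2.resize(c['img'][100:300,100:350],None,fx=3,fy=3),4))
E
```

```text
clock: 7.48
eef_pos: [0.6573, -0.0264, 0.0855]
tool_rot: [0.731, 0.683, -0.002, -0.002]
ft_force: [-0.1, 0.1, 1.0]
grip_width: 0.0428
grasp_force: 0.0
t 7.48 at [ 0.6573 -0.0264  0.0855] j6 1.6 turn units [-0.0007 -0.0002 -0.097 ] shift units after turn [ 0.6799 -0.4366  0.0183] width 0.0428 F [-0.1  0.1  1. ]
```

View pics/g3.png

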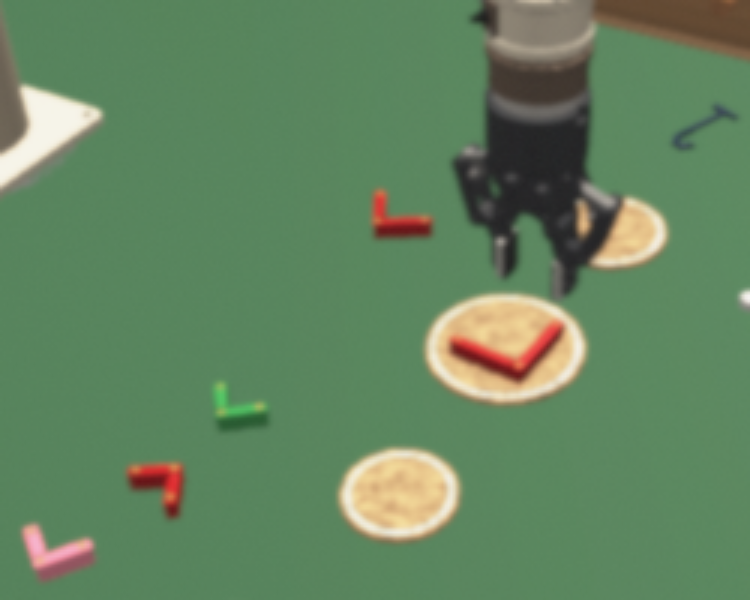

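The large guard lies flat on its pad, corner at crop (520,372), and the fingers are clear. On to the medium guard, measuring the large one on the way.

```bash
python3 -m inch '[[[0,0,-0.0194],[0,0,0],0],[[0,0,-0.0194],[0,0,0],0],[[0,0,-0.0194],[0,0,0],0],[[0,0,-0.0194],[0,0,0],0],[[0,0,-0.0194],[0,0,0],0],[[0,0,0],[0,0,0],0]]'
python3 -m inch '[[[0,0,0],[0.097,-0.0624,0],0],[[0,0,0],[0.097,-0.0624,0],0],[[0,0,0],[0.097,-0.0624,0],0],[[0,0,0],[0.097,-0.0624,0],0],[[0,0,0],[0.097,-0.0624,0],0],[[0,0,0],[0.097,-0.0624,0],0],[[0,0,0],[0.097,-0.0624,0],0],[[0,0,0],[0,0,0],0],[[0,0,0],[0,0,0],0]]'
python3 go.py 0.4406 0.0825 0.004 31; cat > chk.py <<'E'
import sys; from lib import *
# chk.py camera size u v z0 [angle]
cn,k,u,v,z0=sys.argv[1],sys.argv[2],*map(float,sys.argv[3:6]); c=vision.camera(cn)
n,l,st,ce=cv2.connectedComponentsWithStats(redmask(c))
i=min(range(1,n),key=lambda i:np.hypot(*(ce[i]-[u,v]))+(1e3 if st[i,4]<30 else 0))
p,f=fit(c,(l==i).astype(np.uint8),S[k],z0); print(cn,k,st[i,4],p[:2].round(4),round(np.degrees(p[2])%360,1),'res',round(f,3))
E
python3 chk.py scene large 269 216 .005; python3 chk.py top large 258 190 .005
```

```text
clock: 8.03
eef_pos: [0.659, -0.0265, 0.0865]
tool_rot: [0.492, 0.871, 0.0, 0.0]
ft_force: [0.6, 0.7, 0.5]
grip_width: 0.0429
grasp_force: 0.0
clock: 8.78
eef_pos: [0.4401, 0.0811, 0.0869]
tool_rot: [0.493, 0.87, -0.0, -0.0]
ft_force: [0.2, -0.7, -0.2]
grip_width: 0.0422
grasp_force: 0.0
t 8.78 at [0.4401 0.0811 0.0869] j6 1.21 turn units [-0.0001  0.     -0.    ] shift units after turn [0.0031 0.0036 0.2762] width 0.0422 F [ 0.2 -0.7 -0.2]
scene large 263 [ 0.6297 -0.0187] 90.0 res 0.107
top large 239 [ 0.6294 -0.0212] 86.5 res 0.02
```

Large is within about 2 mm of its pad's centre. Descend on the medium guard and grip.

```bash
python3 -m inch '[[[0,0,0],[0.003,0.003,0.06],0],[[0,0,0],[0,0,0.06],0],[[0,0,0],[0,0,0.06],0],[[0,0,0],[0,0,0.05],0],[[0,0,0],[0,0,0.03],0],[[0,0,0],[0,0,0.012],0],[[0,0,0],[0,0,0],0],[[0,0,0],[0,0,0],0]]'
python3 -m inch '[[[0,0,0],[0,0,0],1],[[0,0,0],[0,0,0],1],[[0,0,0],[0,0,0],1],[[0,0,0],[0,0,0],1],[[0,0,0],[0,0,0],1],[[0,0,0],[0,0,0],1],[[0,0,0],[0,0,0],1],[[0,0,0],[0,0,0],1]]'
python3 -m inch '[[[0,0,0],[0,0,-0.03],1],[[0,0,0],[0,0,-0.05],1],[[0,0,0],[0,0,-0.06],1],[[0,0,0],[0,0,-0.04],1],[[0,0,0],[0,0,0],1],[[0,0,0],[0,0,0],1]]'
```

```text
clock: 9.55
eef_pos: [0.4429, 0.0817, 0.0054]
tool_rot: [0.493, 0.87, 0.0, 0.0]
ft_force: [0.2, 0.3, -0.3]
grip_width: 0.0427
grasp_force: 0.0
clock: 10.22
eef_pos: [0.4427, 0.082, 0.0061]
tool_rot: [0.492, 0.87, 0.001, 0.001]
ft_force: [-0.7, -0.1, 5.9]
grip_width: 0.0085
grasp_force: 61.8
clock: 10.72
eef_pos: [0.4425, 0.082, 0.0598]
tool_rot: [0.492, 0.87, 0.001, 0.001]
ft_force: [-0.3, -0.3, -0.1]
grip_width: 0.0081
grasp_force: 61.1
```

```bash
python3 go.py 0.617 0.1517 0.06 31
```

```text
t 10.72 at [0.4425 0.082  0.0598] j6 1.21 turn units [0.0003 0.0001 0.    ] shift units after turn [-1.004e-01  6.181e-01 -6.000e-04] width 0.0081 F [-0.3 -0.3 -0.1]
```

```bash
python3 -m inch '[[[0,0,0],[-0.0125,0.077,0],1],[[0,0,0],[-0.0125,0.077,0],1],[[0,0,0],[-0.0125,0.077,0],1],[[0,0,0],[-0.0125,0.077,0],1],[[0,0,0],[-0.0125,0.077,0],1],[[0,0,0],[-0.0125,0.077,0],1],[[0,0,0],[-0.0125,0.077,0],1],[[0,0,0],[-0.0125,0.077,0],1],[[0,0,0],[0,0,0],1],[[0,0,0],[0,0,0],1]]'
python3 -m inch '[[[0,0,0],[0,0,0.04],1],[[0,0,0],[0,0,0.04],1],[[0,0,0],[0,0,0.04],1],[[0,0,0],[0,0,0.02],1],[[0,0,0],[0,0,0.006],1],[[0,0,0],[0,0,0],1],[[0,0,0],[0,0,0],1],[[0,0,0],[0,0,0],1]]'
python3 go.py 0.617 0.1517 0.0111 31
```

```text
clock: 11.55
eef_pos: [0.6154, 0.1515, 0.057]
tool_rot: [0.492, 0.871, -0.001, -0.001]
ft_force: [-1.6, 0.5, -1.0]
grip_width: 0.0077
grasp_force: 61.1
clock: 12.22
eef_pos: [0.6164, 0.1515, 0.0161]
tool_rot: [0.492, 0.87, 0.0, 0.001]
ft_force: [-0.6, 0.1, -0.4]
grip_width: 0.0085
grasp_force: 61.1
t 12.22 at [0.6164 0.1515 0.0161] j6 1.27 turn units [0.0002 0.0001 0.    ] shift units after turn [-0.0004  0.0022  0.0166] width 0.0085 F [-0.6  0.1 -0.4]
```

```bash
python3 -m inch '[[[0,0,0],[0,0,0.006],1],[[0,0,0],[0,0,0.006],1],[[0,0,0],[0,0,0],1],[[0,0,0],[0,0,0],1]]'; python3 -m inch '[[[0,0,0],[0,0,0.004],1],[[0,0,0],[0,0,0],1],[[0,0,0],[0,0,0],1]]'
```

```text
clock: 12.55
eef_pos: [0.6157, 0.1513, 0.0117]
tool_rot: [0.492, 0.87, -0.0, -0.0]
ft_force: [-0.4, 0.2, -0.3]
grip_width: 0.0081
grasp_force: 61.1
clock: 12.8
eef_pos: [0.616, 0.1514, 0.0112]
tool_rot: [0.492, 0.87, 0.0, 0.0]
ft_force: [-1.3, -0.9, 3.5]
grip_width: 0.0082
grasp_force: 61.5
```

```bash
python3 -m inch '[[[0,0,0],[0,0,0],0],[[0,0,0],[0,0,0],0],[[0,0,0],[0,0,0],0],[[0,0,0],[0,0,0],0],[[0,0,0],[0,0,0],0],[[0,0,0],[0,0,-0.05],0],[[0,0,0],[0,0,-0.1],0],[[0,0,0],[0,0,-0.12],0],[[0,0,0],[0,0,0],0]]'
python3 go.py 0.4651 -0.2801 0.09 -56.7; python3 chk.py scene medium 302 177 .005
```

```text
clock: 13.55
eef_pos: [0.6204, 0.1525, 0.0992]
tool_rot: [0.492, 0.87, 0.004, 0.005]
ft_force: [2.4, -0.6, 1.2]
grip_width: 0.043
grasp_force: 0.0
t 13.55 at [0.6204 0.1525 0.0992] j6 1.27 turn units [ 0.002  -0.001   0.2436] shift units after turn [-1.2244  0.9209  0.0307] width 0.043 F [ 2.4 -0.6  1.2]
scene medium 149 [0.6345 0.165 ] 26.5 res 0.094
```

```bash
python3 -m inch '[[[0,0,0.0187],[0,0,0],0],[[0,0,0.0187],[0,0,0],0],[[0,0,0.0187],[0,0,0],0],[[0,0,0.0187],[0,0,0],0],[[0,0,0.0187],[0,0,0],0],[[0,0,0.0187],[0,0,0],0],[[0,0,0.0187],[0,0,0],0]]'
python3 -m inch '[[[0,0,0.0187],[0,0,0],0],[[0,0,0.0187],[0,0,0],0],[[0,0,0.0187],[0,0,0],0],[[0,0,0.0187],[0,0,0],0],[[0,0,0.0187],[0,0,0],0],[[0,0,0.0187],[0,0,0],0],[[0,0,0],[0,0,0],0]]'
python3 -m inch '[[[0,0,0],[-0.094,0.071,0],0],[[0,0,0],[-0.094,0.071,0],0],[[0,0,0],[-0.094,0.071,0],0],[[0,0,0],[-0.094,0.071,0],0],[[0,0,0],[-0.094,0.071,0],0],[[0,0,0],[-0.094,0.071,0],0],[[0,0,0],[-0.094,0.071,0],0],[[0,0,0],[-0.094,0.071,0],0],[[0,0,0],[-0.094,0.071,0],0],[[0,0,0],[0,0,0],0]]'
python3 go.py 0.4651 -0.2801 0.08 -56.7; python3 chk.py top medium 188 184 .005
```

```text
clock: 14.18
eef_pos: [0.6151, 0.1512, 0.0903]
tool_rot: [0.801, 0.599, -0.001, -0.0]
ft_force: [-0.4, 0.5, -0.1]
grip_width: 0.0425
grasp_force: 0.0
clock: 14.77
eef_pos: [0.6152, 0.1512, 0.0904]
tool_rot: [0.958, 0.287, -0.001, -0.0]
ft_force: [0.0, 0.2, -0.5]
grip_width: 0.0429
grasp_force: 0.0
clock: 15.6
eef_pos: [0.5073, -0.1538, 0.091]
tool_rot: [0.958, 0.286, -0.001, 0.001]
ft_force: [-0.1, 1.6, 0.6]
grip_width: 0.0426
grasp_force: 0.0
t 15.6 at [ 0.5073 -0.1538  0.091 ] j6 2.27 turn units [ 0.0001  0.0005 -0.0001] shift units after turn [-0.3489  0.2747  0.0368] width 0.0426 F [-0.1  1.6  0.6]
top medium 184 [0.6342 0.1636] 31.4 res 0.029
```

Medium is centred within about 1 mm. Continue to the small guard.

```bash
python3 -m inch '[[[0,0,0],[-0.0872,0.0687,0],0],[[0,0,0],[-0.0872,0.0687,0],0],[[0,0,0],[-0.0872,0.0687,0],0],[[0,0,0],[-0.0872,0.0687,0],0],[[0,0,0],[0,0,0],0],[[0,0,0],[0,0,0],0],[[0,0,0],[0,0,0],0]]'
python3 go.py 0.4651 -0.2801 0.0045 -56.7; python3 - <<'E'
from lib import *
c=vision.camera('scene'); cv2.imwrite('pics/g4.png',cv2.cvtColor(cv2.resize(c['img'][100:300,80:330],None,fx=3,fy=3),4))
E
```

```text
clock: 16.23
eef_pos: [0.4684, -0.2741, 0.0911]
tool_rot: [0.957, 0.289, -0.0, -0.001]
ft_force: [-0.0, -0.6, 0.2]
grip_width: 0.0428
grasp_force: 0.0
t 16.23 at [ 0.4684 -0.2741  0.0911] j6 2.03 turn units [-0.0002 -0.      0.0008] shift units after turn [-0.0201  0.0107  0.2886] width 0.0428 F [-0.  -0.6  0.2]
```

View pics/g4.png

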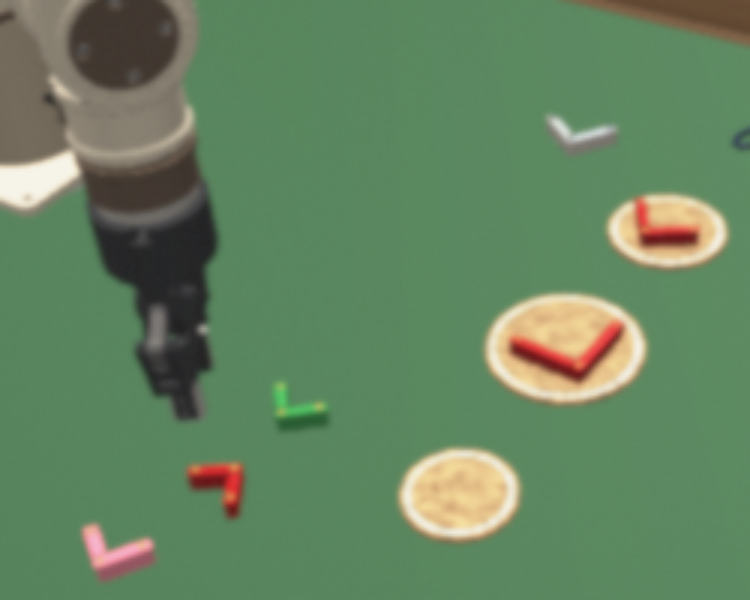

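The large and medium guards sit on their pads at crop (567,355) and (667,225). The gripper at (187,415) hangs above and beside the small guard's leg at (215,472), clear of the green one at (300,410). Correct and descend.

```bash
python3 -m inch '[[[0,0,0],[-0.02,0.0107,0.06],0],[[0,0,0],[0,0,0.06],0],[[0,0,0],[0,0,0.05],0],[[0,0,0],[0,0,0],0],[[0,0,0],[0,0,0],0],[[0,0,0],[0,0,0],0]]'; python3 go.py 0.4651 -0.2801 0.0045 -56.7
```

```text
clock: 16.78
eef_pos: [0.4659, -0.2804, 0.0412]
tool_rot: [0.957, 0.289, 0.0, 0.0]
ft_force: [-0.3, -1.3, -0.1]
grip_width: 0.043
grasp_force: 0.0
t 16.78 at [ 0.4659 -0.2804  0.0412] j6 2.01 turn units [ 0.0001 -0.0001  0.0009] shift units after turn [-0.0018 -0.0022  0.1224] width 0.043 F [-0.3 -1.3 -0.1]
```

```bash
python3 -m inch '[[[0,0,0],[0,0,0.05],0],[[0,0,0],[0,0,0.04],0],[[0,0,0],[0,0,0.02],0],[[0,0,0],[0,0,0.01],0],[[0,0,0],[0,0,0],0],[[0,0,0],[0,0,0],0]]'
python3 -m inch '[[[0,0,0],[0,0,0],1],[[0,0,0],[0,0,0],1],[[0,0,0],[0,0,0],1],[[0,0,0],[0,0,0],1],[[0,0,0],[0,0,0],1],[[0,0,0],[0,0,0],1],[[0,0,0],[0,0,0],1],[[0,0,0],[0,0,0],1]]'
python3 -m inch '[[[0,0,0],[0,0,-0.03],1],[[0,0,0],[0,0,-0.05],1],[[0,0,0],[0,0,-0.06],1],[[0,0,0],[0,0,-0.04],1],[[0,0,0],[0,0,0],1],[[0,0,0],[0,0,0],1]]'
```

```text
clock: 17.28
eef_pos: [0.4655, -0.2813, 0.0052]
tool_rot: [0.958, 0.288, 0.0, 0.0]
ft_force: [0.6, -0.2, 0.2]
grip_width: 0.0422
grasp_force: 0.0
clock: 17.95
eef_pos: [0.4655, -0.2815, 0.0053]
tool_rot: [0.958, 0.288, 0.001, 0.001]
ft_force: [-1.5, 0.3, 5.7]
grip_width: 0.008
grasp_force: 62.4
clock: 18.45
eef_pos: [0.4654, -0.2813, 0.0591]
tool_rot: [0.958, 0.288, 0.001, 0.001]
ft_force: [-0.0, -0.3, -0.9]
grip_width: 0.0081
grasp_force: 61.7
```

```bash
python3 go.py 0.6226 -0.1914 0.059 -56.5
```

```text
t 18.45 at [ 0.4654 -0.2813  0.0591] j6 2.01 turn units [ 0.0002 -0.0001 -0.    ] shift units after turn [6.025e-01 3.930e-02 4.000e-04] width 0.0081 F [-0.  -0.3 -0.9]
```

```bash
python3 -m inch '[[[0,0,0],[0.0753,0.0049,0],1],[[0,0,0],[0.0753,0.0049,0],1],[[0,0,0],[0.0753,0.0049,0],1],[[0,0,0],[0.0753,0.0049,0],1],[[0,0,0],[0.0753,0.0049,0],1],[[0,0,0],[0.0753,0.0049,0],1],[[0,0,0],[0.0753,0.0049,0],1],[[0,0,0],[0.0753,0.0049,0],1],[[0,0,0],[0,0,0],1],[[0,0,0],[0,0,0],1]]'
python3 -m inch '[[[0,0,0],[0,0,0.04],1],[[0,0,0],[0,0,0.04],1],[[0,0,0],[0,0,0.04],1],[[0,0,0],[0,0,0.02],1],[[0,0,0],[0,0,0.006],1],[[0,0,0],[0,0,0],1],[[0,0,0],[0,0,0],1],[[0,0,0],[0,0,0],1]]'
python3 go.py 0.6226 -0.1914 0.0103 -56.5
```

```text
clock: 19.28
eef_pos: [0.6218, -0.19, 0.0566]
tool_rot: [0.957, 0.289, -0.001, -0.001]
ft_force: [-0.4, 0.9, -0.1]
grip_width: 0.0077
grasp_force: 61.7
clock: 19.95
eef_pos: [0.6227, -0.1915, 0.0154]
tool_rot: [0.958, 0.288, 0.001, 0.0]
ft_force: [-0.3, 0.5, 0.2]
grip_width: 0.0081
grasp_force: 61.7
t 19.95 at [ 0.6227 -0.1915  0.0154] j6 2.26 turn units [ 0.0002 -0.0001 -0.    ] shift units after turn [-0.0001 -0.0003  0.017 ] width 0.0081 F [-0.3  0.5  0.2]
```

```bash
python3 -m inch '[[[0,0,0],[0,0,0.006],1],[[0,0,0],[0,0,0.006],1],[[0,0,0],[0,0,0],1],[[0,0,0],[0,0,0],1]]'; python3 -m inch '[[[0,0,0],[0,0,0.004],1],[[0,0,0],[0,0,0],1],[[0,0,0],[0,0,0],1]]'
```

```text
clock: 20.28
eef_pos: [0.6221, -0.1911, 0.0111]
tool_rot: [0.958, 0.288, -0.0, 0.0]
ft_force: [-0.6, -0.3, 0.2]
grip_width: 0.008
grasp_force: 61.7
clock: 20.53
eef_pos: [0.6224, -0.1912, 0.0104]
tool_rot: [0.958, 0.288, 0.0, 0.0]
ft_force: [-0.1, -0.4, 2.0]
grip_width: 0.0083
grasp_force: 62.0
```

Contact felt. Release, rise, and back off so the top view is clear.

```bash
python3 -m inch '[[[0,0,0],[0,0,0],0],[[0,0,0],[0,0,0],0],[[0,0,0],[0,0,0],0],[[0,0,0],[0,0,0],0],[[0,0,0],[0,0,0],0],[[0,0,0],[0,0,-0.05],0],[[0,0,0],[0,0,-0.1],0],[[0,0,0],[0,0,-0.13],0],[[0,0,0],[0,0,-0.13],0],[[0,0,0],[0,0,-0.13],0]]'
python3 -m inch '[[[0,0,0],[-0.11,0,0],0],[[0,0,0],[-0.11,0,0],0],[[0,0,0],[-0.11,0,0],0],[[0,0,0],[-0.11,0,0],0],[[0,0,0],[-0.11,0,0],0],[[0,0,0],[-0.11,0,0],0],[[0,0,0],[0,0,0],0],[[0,0,0],[0,0,0],0]]'
python3 chk.py top large 258 190 .005; python3 chk.py top medium 188 184 .005; python3 chk.py top small 338 178 .005; python3 chk.py scene small 233 264 .005
python3 - <<'E'
from lib import *
c=vision.camera('top'); cv2.imwrite('pics/end.png',cv2.cvtColor(c['img'],4))
E
```

```text
clock: 21.37
eef_pos: [0.6217, -0.191, 0.1732]
tool_rot: [0.958, 0.288, -0.0, -0.0]
ft_force: [1.0, 0.3, 0.1]
grip_width: 0.0429
grasp_force: 0.0
clock: 22.03
eef_pos: [0.4557, -0.3014, 0.1723]
tool_rot: [0.958, 0.287, 0.0, 0.0]
ft_force: [1.2, -0.6, 0.2]
grip_width: 0.0425
grasp_force: 0.0
top large 239 [ 0.6294 -0.0213] 86.3 res 0.02
top medium 183 [0.6341 0.1635] 31.1 res 0.031
top small 130 [ 0.6379 -0.2007] 214.2 res 0.032
scene small 142 [ 0.6388 -0.1988] 213.2 res 0.178
```

View pics/end.png

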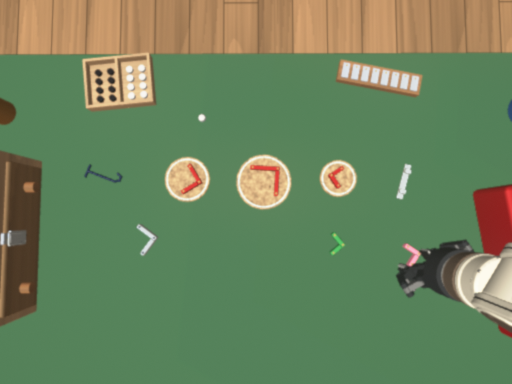

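All three red guards sit on their own pads, at (187,179), (264,182) and (338,178), each within about 2 mm of centre. The bystanders have not moved and the gripper hangs clear of everything at z = 0.17.

```bash
python3 -c "from workcell import workorder; print(workorder.job_done())"
```

```text
the job is handed in; nothing more can be done
None
```

I set the three red guards on their pads in order (large, medium, small) and handed the job in at about 22 s; they measured within about 2 mm of centre, and the bystanders looked unmoved in the last picture.

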